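# Set out the hand-staining row

## Robot

A 7-joint arm with a two-finger parallel gripper is mounted at the origin on a cart in front of the work surface, level with it; the furniture and walls round the work are solid. World frame = base frame: x ahead of the robot, y to its left, z up, the work surface at z = 0. Lengths are in m, angles in rad, forces in N, time in s.
With the tool pointing down it reaches from about 0.4 to 0.85 m from the base axis. Payload 4.5 kg.
Tool frame: the origin (TCP) lies midway between the tips of the shut fingers; the grasp point (between the pads) lies 19 mm behind it; y points along the fingers, z is the direction in which the jaws open and shut, and the axes are right-handed (so a half turn about y gives the same grasp; the last joint's range is limited). The gripper opens to 85 mm and grips with 20 to 120 N. Pads are 22 mm wide; open, the fingers measure 114 mm over their backs; the gripper's body (76 mm by 85 mm) begins 54 mm behind the grasp point. The pads swing forward as they close: fully open they stand 13 mm farther back than shut.
Start: joints at [-1.077, 0.689, -0.195, 1.565, 0.157, 0.902, -0.215], TCP at [0.277, 0.56, 0.231] pointing down, gripper open.
Joint ranges: [-3.01, 3.01], [-0.46, 2.08], [-1.47, 1.51], [0.13, 2.56], [-1, 4.14], [0.04, 2.09], [-2.66, 2.66]. Speed limits (rad/s): [2.57, 2.57, 3.14, 3.14, 3.14, 3.14, 3.14].

## Interface

Orientations are given as a unit quaternion [w, x, y, z].
In Python, from rig import manip, eoat, cams, ticket gives the robot as it stands. Calls block until the motion is done:
- manip.movep(position, orientation): joint-space move of the TCP to a pose.
- manip.line_to(position, ori=None, velocity=0.15): straight line of the TCP; ori=None keeps the orientation; velocity is the mean speed in m/s.
- manip.move_j(angles): joint-space move.
- eoat.open_jaws() and eoat.close_gripper(): open the fingers fully, or close them until they stop; the grip force is fixed at half the most.
- manip.pause(seconds).
- manip.inverse_kinematics(position, orientation): joint angles nearest the present ones, or None.
- manip.sense(): the state.
- cams.read_camera(name): name is "scene" or "top" or "wrist"; returns a dict with "image" (400x640x3 uint8, blue, green, red), "z_map" (400x640 float32, m along the optical axis (not along the pixel's ray), 0 where there is no reading), "fov_y" (degrees; the focal length in pixels is half the picture's height over the tangent of half this angle, whatever the lens; pixels are square), "cx", "cy" (the principal point, pixels), "R" (3x3) and "t" (3): a world point X has camera coordinates R X + t; the wrist camera has in their place "tool_from_camera" (4x4, takes a point from camera to tool coordinates, whose origin is the TCP and whose axes are the tool frame's). Camera axes: x right, y down, z forward; pixel columns grow to the right and rows downward; lengths in m; the calibration is good to about 2 mm. The wrist camera is an equidistant fisheye: a pixel r from the principal point sees the ray r / f radians off the axis. A picture is of the moment at which its call begins: read the wrist's pose just before it.
A pose or a line that the arm cannot do raises manip.Unreachable and nothing moves.
- ticket.job_done(): hands the job in, once; it reports no verdict.
The state is a dict: "t": time; "joints": joint angles; "dq": joint speeds; "joint_efforts": joint torques, N m; "eef_pos": TCP position; "tcp_rot": TCP orientation; "wrist_force": force on the tool from outside, world axes, zero at the start; "wrist_torque": the same for the moment, N m; "opening": opening from 0.0 (shut) to 1.0 (fully open).
Only numpy, scipy, OpenCV 4.12 (cv2) and the standard library are available. Lean on these libraries where they do the work, as an engineer would, in place of code of your own. Each camera call takes 0.05 s, during which the arm holds its last target.

## Task

Set out the hand-staining row in the grey three-cup carrier, so that slides travel from the blue slide box through stain, rinse and mounting: stand the pink staining jar in the end cup nearer the slide box, the water beaker in the middle cup, and the brown dropper bottle (someone left it in the middle cup) in the other end cup. Lay the petri dish, open side up as it lies, squarely over the beaker's mouth as a dust cover. Set the jar and the beaker down gently, without dropping or tipping them, and leave the oil bottle where it stands.

Things in the scene. Friction and masses are not known exactly. Their poses are not given: they have to be found in the camera images.
- carrier: Staining carrier, fixed to the bench: a grey drip tray 94 mm (its x) by 266 mm (its y) with a 12 mm high edge, and three white open cups in a row along its y axis, centres at y = -86, 0 and +86 mm. Cups: 66 mm inner diameter, 74 mm outer, rim 24 mm above the bench, inner floor (grey) 6 mm above the bench. Origin: centre of its underside, at bench height; z up. All three cups are alike.
- slide_box: Closed blue slide box, 98 x 86 x 30 mm, fixed to the bench just beyond one of the two ends of the carrier, about 187 mm from its centre (a white timer 66 mm square stands at the other end). The sign of its y in the carrier's frame tells which end cup is nearer to it. Origin: centre of its underside.
- staining_jar: Glass staining jar with pink contents and a white lid fixed on it: body 52 mm diameter from 15 to 84 mm height, foot 50 mm, lid 54 mm diameter from 85 to 99 mm, knob 18 mm diameter up to 114 mm. 0.10 to 0.18 kg. Origin: centre of its underside; z up. Starts upright on the bench.
- beaker: Small clear glass beaker with grey-brown water in it (part of the beaker, nothing spills): wall 48 mm diameter, its rim 52 mm diameter from 58 to 65 mm height, 65 mm high. 0.05 kg. Origin: centre of its underside; z up. Starts upright on the bench.
- dropper_bottle: Brown dropper bottle with a black rubber teat: body 32 mm diameter up to 62 mm height, collar 24 mm diameter up to 77 mm, teat 13 mm diameter up to 102 mm. 0.07 kg. Origin: centre of its underside; z up. Starts upright in the middle cup of the carrier, not always centred.
- petri_dish: Shallow clear petri dish without lid, 57 mm diameter, 12 mm high, floor 2 mm thick. 0.02 kg. Origin: centre of its underside; z up. Starts flat on the bench, open side up.
- oil_bottle: Bystander, loose: small white bottle with a pointed green nozzle, 38 mm diameter, 98 mm high. Stands among the things to be set out. Origin: centre of its underside.
Things that resemble listed ones, but are neither listed nor needed, are in the scene too. What is shaped like the dropper_bottle but orange is not meant.

How it is judged:
By the outcome, as a careful person would: the job done as asked, in the order asked, and still so for the second after the job is handed in, with the robot touching nothing.
It also fails if it takes over 115 s, if anything falls off the work surface, if the arm or the gripper's body presses on something with over 40 N, if the wrist force passes 120 N, or if a joint passes its speed limit or range.

## Working session

There is one attempt and no reset: what is moved stays moved. The work goes in short steps, each a Python script; the robot and the scene stay as the last script left them, time stands still between calls to the robot, and variables do not carry over. Pictures are saved under pics/ and viewed, and the job is handed in when it is done.

```bash
mkdir -p pics; ls; python3 - <<'E'
from rig import manip, eoat, cams, ticket
import cv2
s=manip.sense();print({k:s[k] for k in('t','eef_pos','tcp_rot','opening','wrist_force')})
for n in('scene','top'):
    c=cams.read_camera(n);cv2.imwrite(f'pics/{n}0.png',c['image']);print(n,c['fov_y'],c['cx'],c['cy'],c['R'],c['t'])
E
```

```text
pics
{'t': 0.0, 'eef_pos': array([0.27710538, 0.5594671 , 0.23047776]), 'tcp_rot': array([-0.68785009,  0.68917311, -0.16119144,  0.1609969 ]), 'opening': 1.0007989196082718, 'wrist_force': array([ 0.80202374, -0.10464084, -0.6823898 ])}
scene 55.14424212728175 321.5817675173035 195.61738133435733 [[ 0.74073497 -0.67172056  0.01015819]
 [-0.4850265  -0.54519948 -0.6837447 ]
 [ 0.46482362  0.50154662 -0.7296506 ]] [-0.43912228  0.23506406  0.68128474]
top 53.381923292618026 325.67689654119243 200.76592727152527 [[-2.77216536e-02 -9.99612960e-01 -2.33246790e-03]
 [-9.96388822e-01  2.78194257e-02 -8.02209125e-02]
 [ 8.02547517e-02  1.00188596e-04 -9.96774380e-01]] [-0.07269947  0.5064404   0.8388526 ]
```

View pics/scene0.png

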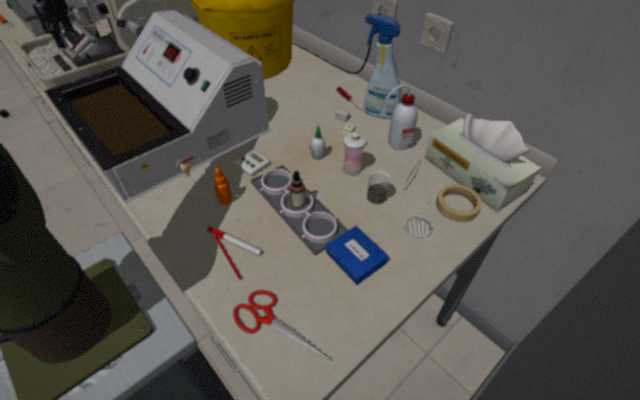

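View pics/top0.png

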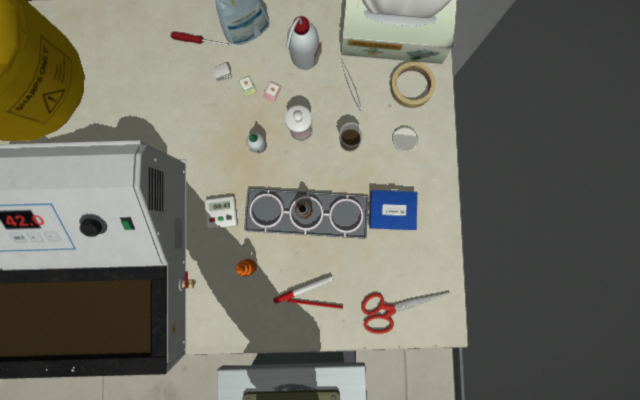

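The slide box is at the right (−y) end of the carrier in the top view: box (393,210), cups (267,210), (305,212) and (346,215). The jar is at (298,122), the beaker at (349,136), the dish at (404,138) and the oil bottle at (256,140). The brown dropper is in the middle cup, and the orange decoy is at (246,268). I'll measure these in detail next.

```bash
cat > h.py <<'E'
import numpy as np, cv2
from rig import manip, eoat, cams, ticket
def K(c):
    return c['image'].shape[0]/2/np.tan(np.radians(c['fov_y'])/2)
def ray(c,u,v,z):
    """world point on pixel ray at height z"""
    f=K(c);d=c['R'].T@np.array([(u-c['cx'])/f,(v-c['cy'])/f,1.]);o=-c['R'].T@c['t']
    return o+d*(z-o[2])/d[2]
def proj(c,X):
    p=c['R']@np.asarray(X,float)+c['t'];f=K(c);return np.array([f*p[0]/p[2]+c['cx'],f*p[1]/p[2]+c['cy']])
def cloud(c):
    f=K(c);v,u=np.mgrid[0:400,0:640];z=c['z_map']
    P=np.stack([(u-c['cx'])/f*z,(v-c['cy'])/f*z,z],-1)
    return (P-c['t'])@c['R']
E
python3 - <<'E'
from h import *
c=cams.read_camera('top');im=c['image']
cv2.imwrite('pics/topA.png',cv2.resize(im[95:255,190:430],None,fx=3.3,fy=3.3,interpolation=cv2.INTER_CUBIC))
W=cloud(c)
# height map
h=W[...,2].copy();h[c['z_map']==0]=0
g=np.clip(h*2000,0,255).astype(np.uint8)
cv2.imwrite('pics/hA.png',cv2.resize(g[95:255,190:430],None,fx=3.3,fy=3.3,interpolation=cv2.INTER_NEAREST))
for n,(u,v) in dict(jar=(298,118),beaker=(349,136),dish=(404,138),oil=(256,140),drop=(305,208),c1=(267,210),c3=(346,215),box=(393,210),timer=(220,211),bench=(330,165),tube=(246,268)).items(): print(n,W[v,u].round(3))
np.save('W.npy',W)
E
```

```text
jar [ 0.661 -0.037  0.113]
beaker [ 0.644 -0.141  0.024]
dish [ 0.641 -0.265  0.002]
oil [0.63  0.054 0.068]
drop [ 0.485 -0.046  0.097]
c1 [0.489 0.042 0.007]
c3 [ 0.473 -0.13   0.006]
box [ 0.48  -0.229  0.034]
timer [0.489 0.142 0.018]
bench [ 0.586 -0.099 -0.001]
tube [0.37  0.075 0.078]
```

View pics/topA.png

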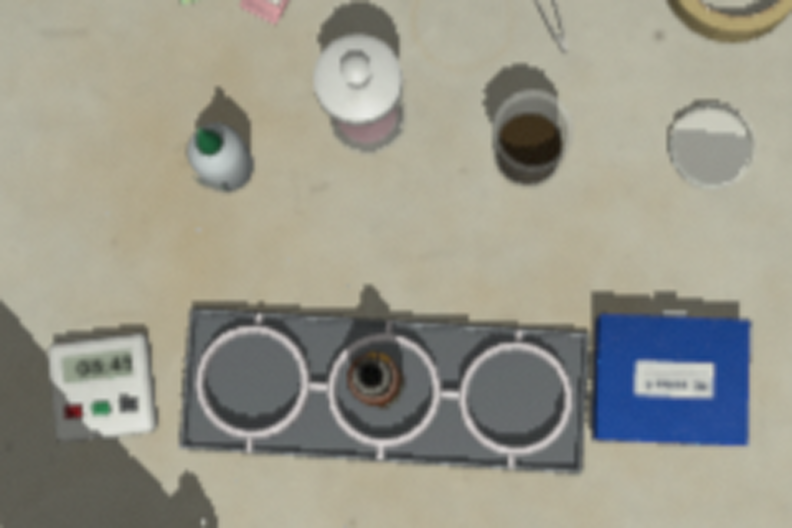

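View pics/hA.png

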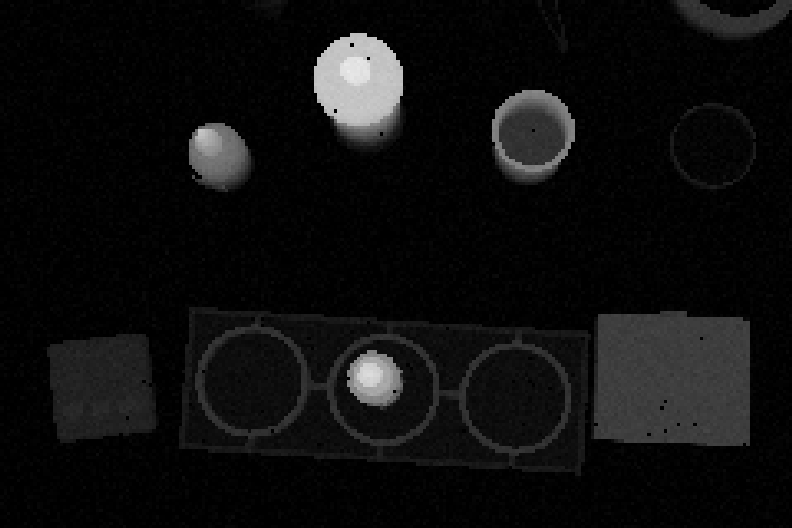

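The top view and height map clearly show the three cup rims, the jar lid, the beaker rim and the dish rim. I'll fit circles to the depth points.

```bash
cat >> h.py <<'E'
from scipy.optimize import least_squares
def sel(W,xy,rad,z0,z1):
    m=(np.hypot(W[...,0]-xy[0],W[...,1]-xy[1])<rad)&(W[...,2]>z0)&(W[...,2]<z1)
    return W[m]
def circ(P,r=None):
    x0=P[:,:2].mean(0)
    if r is None:
        s=least_squares(lambda p:np.hypot(P[:,0]-p[0],P[:,1]-p[1])-p[2],[*x0,.03],loss='soft_l1',f_scale=.002)
    else: s=least_squares(lambda p:np.hypot(P[:,0]-p[0],P[:,1]-p[1])-r,x0,loss='soft_l1',f_scale=.002)
    return s.x.round(4),len(P)
E
python3 - <<'E'
from h import *
for n in('top','scene'):
    c=cams.read_camera(n);W=cloud(c);W[c['z_map']==0]=-1
    print(n)
    print('lid flat',sel(W,(.661,-.037),.035,.093,.104)[:,:2].mean(0),'knob',sel(W,(.661,-.037),.03,.109,.12).mean(0))
    P=sel(W,(.661,-.037),.04,.085,.104);q,_=cv2.minEnclosingCircle(P[:,:2].astype(np.float32)),0;print('lid mec',q)
    print('jar body',circ(sel(W,(.66,-.037),.05,.03,.08),.026))
    P=sel(W,(.644,-.141),.04,.060,.07);print('beaker',circ(P),cv2.minEnclosingCircle(P[:,:2].astype(np.float32)))
    P=sel(W,(.641,-.265),.04,.008,.02);print('dish',circ(P),P[:,2].mean() if len(P) else 0)
    for nm,a in(('c1',(.489,.042)),('c2',(.48,-.045)),('c3',(.473,-.13))):
        P=sel(W,a,.042,.021,.027);print(nm,circ(P,.035),circ(P))
    P=sel(W,(.484,-.046),.03,.09,.12);print('teat',P.mean(0))
    P=sel(W,(.484,-.046),.03,.066,.08);print('collar',P.mean(0))
    P=sel(W,(.484,-.046),.03,.03,.06);print('body',circ(P,.016))
    P=sel(W,(.63,.054),.04,.01,.055);print('oil',circ(P,.019))
E
```

```text
top
lid flat [ 0.66448442 -0.03601288] knob [ 0.66524513 -0.03551053  0.11362645]
lid mec ((0.6657950282096863, -0.035866525024175644), 0.027539335191249847)
jar body (array([ 0.6694, -0.0351]), 86)
beaker (array([ 0.6381, -0.143 ,  0.0241]), 144) ((0.6381028294563293, -0.142990842461586), 0.02604782022535801)
dish (array([ 0.6377, -0.2666,  0.0277]), 91) 0.012148202947407809
c1 (array([0.4878, 0.0422]), 197) (array([0.4879, 0.0422, 0.0346]), 197)
c2 (array([ 0.4802, -0.0433]), 196) (array([ 0.4802, -0.0433,  0.0346]), 196)
c3 (array([ 0.4722, -0.1285]), 188) (array([ 0.4722, -0.1285,  0.0346]), 188)
teat [ 0.48459204 -0.0395426   0.10449393]
collar [ 0.48442431 -0.03905824  0.06884429]
body (array([ 0.4848, -0.0398]), 23)
oil (array([0.6362, 0.0614]), 173)
scene
lid flat [ 0.65860631 -0.03942685] knob [ 0.66234309 -0.03665339  0.11230769]
lid mec ((0.6634033918380737, -0.03662556782364845), 0.02795489877462387)
jar body (array([ 0.6669, -0.0327]), 291)
beaker (array([ 0.6355, -0.1429,  0.0244]), 96) ((0.63669353723526, -0.14254401624202728), 0.026984047144651413)
dish (array([ 0.6347, -0.2663,  0.0277]), 119) 0.011328631232281743
c1 (array([0.4853, 0.0427]), 149) (array([0.4852, 0.0427, 0.0345]), 149)
c2 (array([ 0.4779, -0.0421]), 166) (array([ 0.4774, -0.0425,  0.034 ]), 166)
c3 (array([ 0.4695, -0.1285]), 198) (array([ 0.4694, -0.1286,  0.0344]), 198)
teat [ 0.4811074  -0.04105286  0.09976902]
collar [ 0.47830165 -0.04478274  0.07199488]
body (array([ 0.4826, -0.0392]), 144)
oil (array([0.6339, 0.0624]), 230)
```

```bash
cat >> h.py <<'E'
from scipy.spatial.transform import Rotation as Rot
PSI=-np.arctan2(.0156,.1709)
def q(psi=PSI,flip=False):
    X=np.array([np.cos(psi),np.sin(psi),0]);Y=np.array([-X[1],X[0],0]);Z=np.array([0,0,1.])
    s=-1 if flip else 1
    r=Rot.from_matrix(np.c_[-s*Y,-Z,s*X]).as_quat();return np.array([r[3],*r[:3]])
JAR=np.array([.6645,-.0357]);BK=np.array([.637,-.143]);DISH=np.array([.6362,-.2665])
C1=np.array([.4866,.0424]);C2=np.array([.479,-.043]);C3=np.array([.471,-.1285]);DROP=np.array([.4835,-.0395])
def st(m=''):
    s=manip.sense();print(m,'t%.1f'%s['t'],'p',s['eef_pos'].round(4),'F',s['wrist_force'].round(2),'op %.3f'%s['opening']);return s
E
python3 - <<'E'
from h import *
s=manip.sense();r=s['tcp_rot'];print(Rot.from_quat([r[1],r[2],r[3],r[0]]).as_matrix().round(2))
for f in(0,1):
  for p in([*JAR,.25],[*JAR,.07],[*C3,.076],[*C1,.05],[*DISH,-.003],[*C2,.25]):
    a=manip.inverse_kinematics(p,q(flip=f));print(f,None if a is None else np.round(a,2))
for n in('top','scene'):
    W=cloud(cams.read_camera(n));m=(W[...,1]>.1)&(W[...,1]<.6)&(W[...,0]>.15)&(W[...,0]<.8)
    print(n,W[m][:,2].max()); 
    for y in np.arange(.1,.6,.1):
        k=m&(W[...,1]>y)&(W[...,1]<y+.1); print(y,W[k][:,2].max().round(3) if k.any() else None)
E
```

```text
[[ 0.9  -0.    0.44]
 [-0.44 -0.    0.9 ]
 [ 0.   -1.   -0.  ]]
0 [-0.05  0.73  0.07  1.42 -0.05  1.   -0.06]
0 [-0.01  0.94 -0.02  1.55  0.02  0.65 -0.13]
0 [ 0.22  0.79 -0.08  2.1   0.21  0.26 -0.13]
0 [-0.17  0.84 -0.01  2.11  0.05  0.19 -0.32]
0 [ 0.43  1.08 -0.19  1.47  0.29  0.63  0.  ]
0 [-0.04  0.48  0.06  1.97 -0.04  0.69 -0.05]
1 [ 0.37  0.83 -0.81  1.39  0.61  1.18  2.55]
1 [ 0.36  1.05 -0.77  1.53  0.86  0.93  2.35]
1 [ 0.63  0.9  -0.77  2.08  1.11  0.65  2.13]
1 [ 0.15  0.89 -0.54  2.09  1.08  0.47  1.81]
1 [ 0.75  1.24 -0.93  1.45  1.1   1.03  2.6 ]
1 [ 0.52  0.58 -0.83  1.95  0.56  0.86  2.44]
top 0.26071294583307214
0.1 0.063
0.2 0.233
0.30000000000000004 0.233
0.4 0.261
0.5 0.17
scene 0.34969795927347025
0.1 0.062
0.2 0.232
0.30000000000000004 0.232
0.4 0.349
0.5 0.35
```

```bash
python3 - <<'E'
from h import *
s=st()
p=s['eef_pos'];manip.line_to([p[0],p[1],.42],velocity=.2);st('up')
a=manip.inverse_kinematics([.5,-.03,.35],q());print(a)
manip.movep([.52,-.03,.40],q());st('over')
manip.movep([*JAR,.20],q());s=st('jar above')
c=cams.read_camera('wrist');cv2.imwrite('pics/w1.png',c['image']);print(c['tool_from_camera'].round(3),c['fov_y'])
E
```

```text
t0.3 p [0.2773 0.56   0.2311] F [0.06 0.29 0.61] op 0.998
up t1.4 p [0.2771 0.5594 0.4188] F [ 0.14 -0.71  0.34] op 1.002
[-1.97248748e-01  3.87872362e-01  2.45650371e-01  1.77098252e+00
 -1.09805518e-01  9.96053319e-01 -3.63850621e-04]
over t3.7 p [ 0.5203 -0.0285  0.3999] F [-0.67  0.22 -0.13] op 0.998
jar above t4.7 p [ 0.665  -0.0356  0.2014] F [-0.48 -0.11  0.01] op 0.997
[[-0.001  0.956  0.293 -0.075]
 [ 0.    -0.293  0.956 -0.141]
 [ 1.     0.001 -0.    -0.   ]
 [ 0.     0.     0.     1.   ]] 65.70646984690485
```

View pics/w1.png

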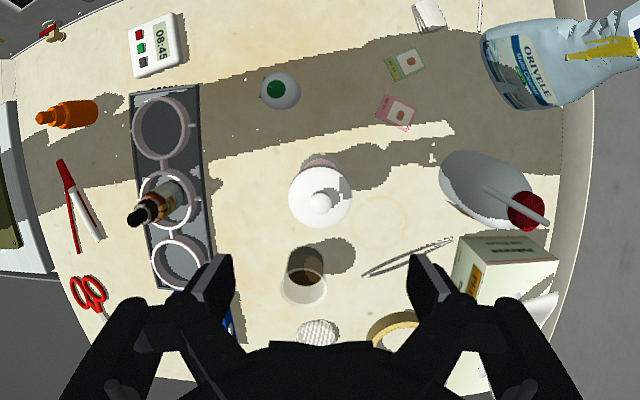

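In the wrist view the jar lid (320,198) is centred between the open fingers (~225 and ~415). I'll descend and grip it by the lid.

```bash
python3 - <<'E'
from h import *
manip.line_to([*JAR,.070],velocity=.12);st('down')
eoat.close_gripper();st('closed')
manip.line_to([*JAR,.073],velocity=.03);st('lift3')
manip.line_to([*JAR,.16],velocity=.12);st('lift')
c=cams.read_camera('scene');cv2.imwrite('pics/s1.png',cv2.resize(c['image'][80:260,220:440],None,fx=3,fy=3))
E
```

```text
down t6.0 p [ 0.6653 -0.0358  0.0709] F [0.42 0.95 0.86] op 0.999
closed t6.4 p [ 0.6648 -0.0357  0.0712] F [-1.86  0.44  4.87] op 0.584
lift3 t6.7 p [ 0.6645 -0.0357  0.0731] F [-0.72 -0.72 -0.88] op 0.579
lift t7.5 p [ 0.6638 -0.0355  0.1592] F [-0.4   0.66 -1.55] op 0.586
```

View pics/s1.png

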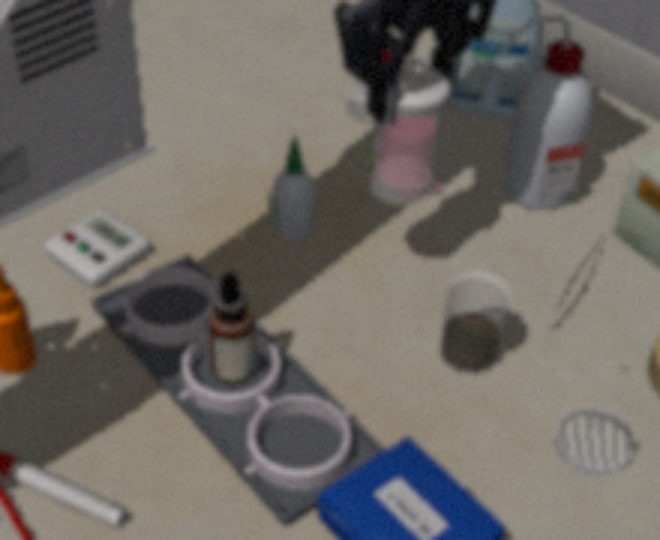

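The jar is held upright by the lid, at about (410,140) in the crop. Next I'll move it to the −y cup.

```bash
cat >> h.py <<'E'
def settle(xy,z_from,z_nom,thr=2.5):
    """lower gently from z_from to contact around z_nom"""
    manip.line_to([*xy,z_nom+.004],velocity=.06);manip.pause(.2)
    f0=np.mean([ (manip.pause(.03),manip.sense()['wrist_force'][2])[1] for _ in range(5)])
    z=z_nom+.004
    while z>z_nom-.003:
        z-=.0007;manip.line_to([*xy,z],velocity=.02);manip.pause(.05)
        f=np.mean([(manip.pause(.02),manip.sense()['wrist_force'][2])[1] for _ in range(3)])
        if f-f0>thr: break
    print('settle z',round(z,4),'f0 %.2f f %.2f'%(f0,f));st()
E
python3 - <<'E'
from h import *
manip.line_to([*JAR,.20],velocity=.2)
manip.line_to([*C3,.20],velocity=.2);st('over c3')
c=cams.read_camera('top');cv2.imwrite('pics/t2.png',cv2.resize(c['image'][95:255,190:430],None,fx=3,fy=3))
manip.line_to([*C3,.10],velocity=.12)
c=cams.read_camera('scene');cv2.imwrite('pics/s2.png',cv2.resize(c['image'][80:260,220:440],None,fx=3,fy=3))
settle(C3,.1,.077)
c=cams.read_camera('scene');cv2.imwrite('pics/s3.png',cv2.resize(c['image'][80:260,220:440],None,fx=3,fy=3))
E
```

```text
over c3 t9.2 p [ 0.4723 -0.1278  0.1999] F [ 0.94  0.34 -1.48] op 0.581
settle z 0.0768 f0 -1.06 f 4.93
 t13.2 p [ 0.4711 -0.1285  0.0771] F [-1.12  0.33  5.37] op 0.583
```

View pics/s3.png

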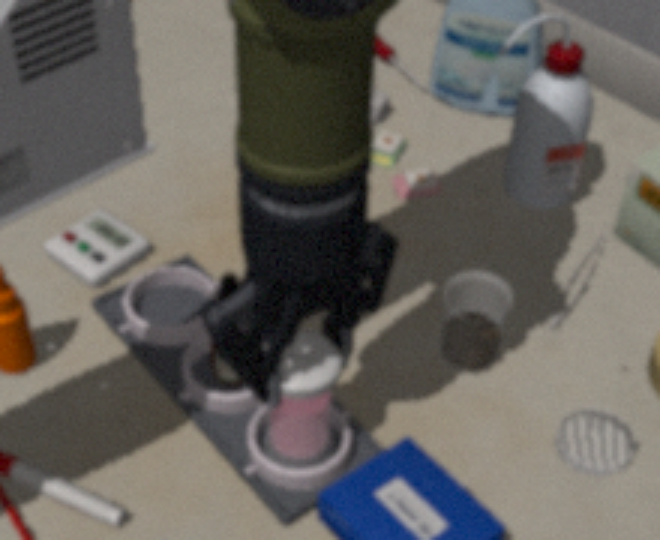

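The jar is in the cup and contact came at the expected height (the foot on the cup floor). I'll release it and go on to the dropper.

```bash
python3 - <<'E'
from h import *
eoat.open_jaws();st('open')
manip.line_to([*C3,.20],velocity=.2)
manip.line_to([*DROP,.20],velocity=.2);st()
c=cams.read_camera('scene');cv2.imwrite('pics/s4.png',cv2.resize(c['image'][80:260,220:440],None,fx=3,fy=3))
c=cams.read_camera('wrist');cv2.imwrite('pics/w4.png',c['image'])
c=cams.read_camera('top');W=cloud(c);W[c['z_map']==0]=-1
cv2.imwrite('pics/t4.png',cv2.resize(c['image'][95:255,190:430],None,fx=3,fy=3))
P=sel(W,C3,.05,.09,.11)
print(len(P),cv2.minEnclosingCircle(P[:,:2].astype(np.float32)) if len(P) else 0, P[:,2].mean())
E
```

```text
open t13.7 p [ 0.471  -0.1285  0.0767] F [-0.43 -0.49  0.03] op 1.000
 t15.0 p [ 0.4828 -0.0405  0.1993] F [-0.64 -0.74 -0.15] op 1.003
541 ((0.472152441740036, -0.12814918160438538), 0.027377348393201828) 0.10353616236831925
```

View pics/s4.png

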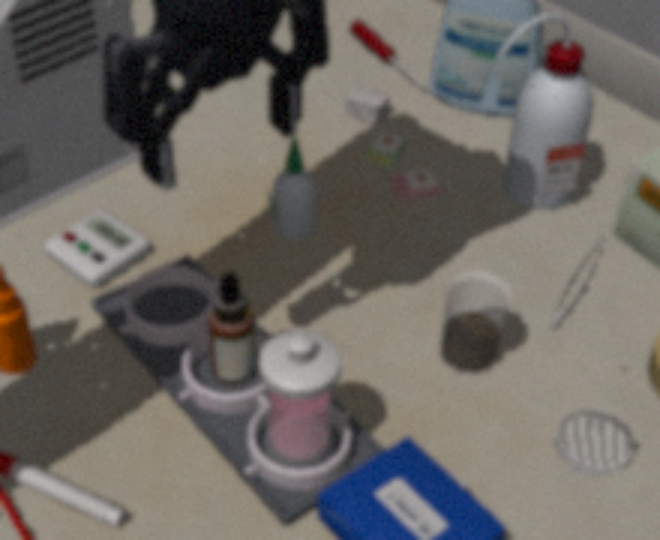

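View pics/w4.png

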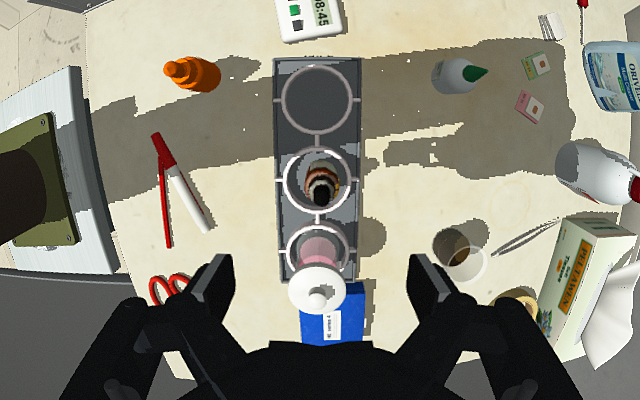

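The jar stands upright and centred in the −y cup (top-camera fit .4722, −.1281). The dropper teat (320,195) lies midway between the fingers, so I'll grasp it now.

```bash
python3 - <<'E'
from h import *
manip.line_to([*DROP,.09],velocity=.15)
manip.line_to([*DROP,.042],velocity=.08);st('down')
eoat.close_gripper();st('closed')
manip.line_to([*DROP,.045],velocity=.03);st('lift3')
manip.line_to([*DROP,.12],velocity=.12);st('lift')
D=C1+(DROP-DROP)
manip.line_to([*C1,.12],velocity=.15);st('over')
c=cams.read_camera('scene');cv2.imwrite('pics/s5.png',cv2.resize(c['image'][80:260,220:440],None,fx=3,fy=3))
settle(C1,.12,.042)
c=cams.read_camera('scene');cv2.imwrite('pics/s6.png',cv2.resize(c['image'][80:260,220:440],None,fx=3,fy=3))
E
```

```text
down t16.8 p [ 0.4836 -0.0396  0.0422] F [ 0.17 -0.6  -0.47] op 1.002
closed t17.4 p [ 0.4838 -0.0395  0.0426] F [-0.76  0.41  4.42] op 0.359
lift3 t17.6 p [ 0.4836 -0.0395  0.0451] F [ 0.14  0.   -0.67] op 0.354
lift t18.4 p [ 0.4832 -0.0394  0.1196] F [-0.61 -0.04 -0.84] op 0.355
over t19.1 p [0.4863 0.0413 0.1197] F [-0.07  0.67 -1.85] op 0.361
settle z 0.0418 f0 -0.56 f 9.92
 t23.0 p [0.4867 0.0424 0.0425] F [-0.9   0.51  9.51] op 0.359
```

View pics/s6.png

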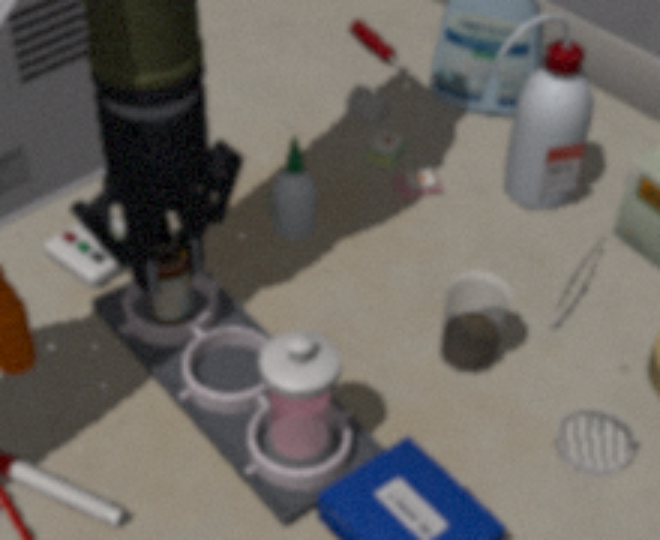

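The dropper stands on the floor of the far end cup. I'll release it and take the beaker by its rim.

```bash
python3 - <<'E'
from h import *
eoat.open_jaws();st('open')
manip.line_to([*C1,.20],velocity=.2)
manip.line_to([*BK,.20],velocity=.22)
c=cams.read_camera('scene');cv2.imwrite('pics/s7.png',cv2.resize(c['image'][80:260,220:440],None,fx=3,fy=3))
manip.line_to([*BK,.039],velocity=.12);st('down')
eoat.close_gripper();st('closed')
manip.line_to([*BK,.042],velocity=.03);st('lift3')
manip.line_to([*BK,.18],velocity=.15);st('lift')
c=cams.read_camera('scene');cv2.imwrite('pics/s8.png',cv2.resize(c['image'][80:260,220:440],None,fx=3,fy=3))
E
```

```text
open t23.6 p [0.4866 0.0424 0.0417] F [-0.06  0.04 -0.77] op 0.998
down t27.4 p [ 0.6376 -0.1432  0.0398] F [0.26 0.35 0.18] op 0.997
closed t27.8 p [ 0.6373 -0.143   0.0401] F [-1.51  0.44  6.78] op 0.562
lift3 t28.1 p [ 0.6371 -0.143   0.0422] F [-0.15  0.52  0.11] op 0.560
lift t29.1 p [ 0.6363 -0.1427  0.179 ] F [-0.03 -0.27 -1.85] op 0.556
```

View pics/s7.png

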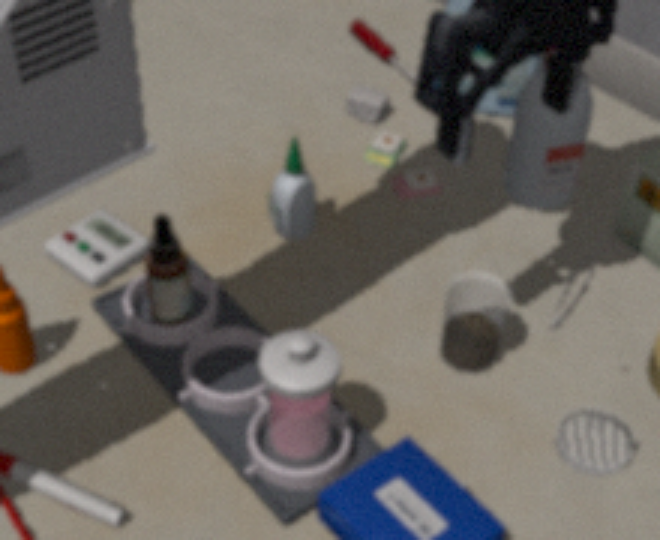

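View pics/s8.png

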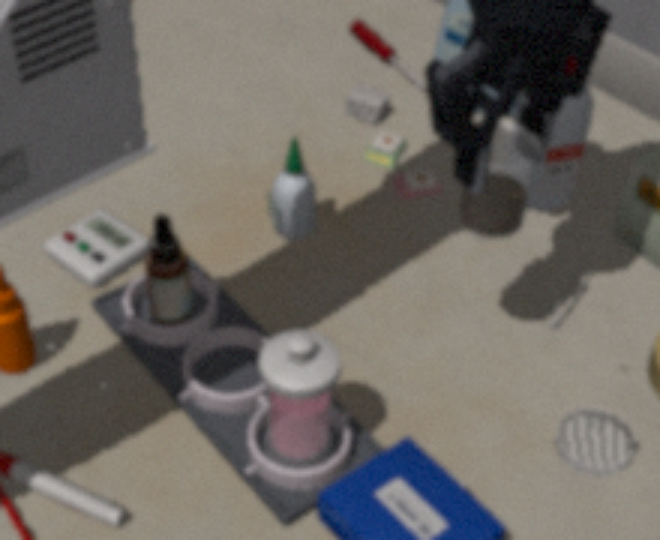

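The dropper is upright in its cup, and the beaker hangs upright in the jaws (490,190). Next it goes to the middle cup.

```bash
python3 - <<'E'
from h import *
manip.line_to([*C2,.18],velocity=.18);st('over')
manip.line_to([*C2,.08],velocity=.12)
settle(C2,.08,.046)
c=cams.read_camera('scene');cv2.imwrite('pics/s9.png',cv2.resize(c['image'][80:260,220:440],None,fx=3,fy=3))
E
```

```text
over t30.4 p [ 0.4802 -0.0437  0.1801] F [ 0.26 -0.22 -0.38] op 0.558
settle z 0.0458 f0 -0.71 f 4.86
 t34.5 p [ 0.479  -0.0433  0.0461] F [-0.05 -1.6   4.94] op 0.559
```

View pics/s9.png

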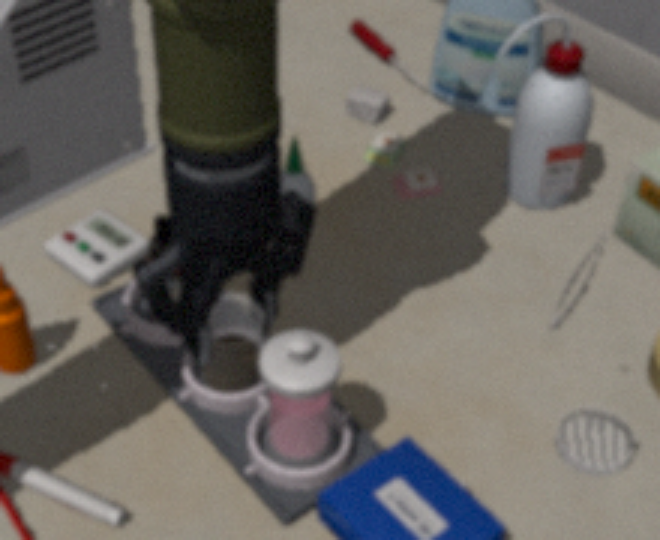

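The beaker is seated in the middle cup. I'll release it and measure the beaker and dish.

```bash
python3 - <<'E'
from h import *
eoat.open_jaws();st('open')
manip.line_to([*C2,.20],velocity=.2)
manip.line_to([*DISH,.15],velocity=.22);st()
for n in('top','scene'):
    c=cams.read_camera(n);W=cloud(c);W[c['z_map']==0]=-1
    P=sel(W,C2,.04,.064,.076);print('beaker',circ(P,.0245),circ(P),cv2.minEnclosingCircle(P[:,:2].astype(np.float32)),P[:,2].mean())
    P=sel(W,DISH,.04,.008,.02);print('dish',circ(P) if len(P)>5 else 0)
    P=sel(W,C1,.04,.03,.06);print('drop',circ(P,.016) if len(P)>5 else 0)
    cv2.imwrite(f'pics/{n}10.png',cv2.resize(c['image'][95:255,190:430],None,fx=3,fy=3))
c=cams.read_camera('wrist');cv2.imwrite('pics/w10.png',c['image'])
E
```

```text
open t35.0 p [ 0.479  -0.0429  0.0457] F [-0.21 -1.07 -0.47] op 0.999
 t37.3 p [ 0.6358 -0.2656  0.1498] F [-0.35 -0.11  0.21] op 1.001h.py:20: RuntimeWarning: Mean of empty slice.
  x0=P[:,:2].mean(0)
  ret = um.true_divide(
Traceback (most recent call last):
  File "h.py", line 23, in circ
    else: s=least_squares(lambda p:np.hypot(P[:,0]-p[0],P[:,1]-p[1])-r,x0,loss='soft_l1',f_scale=.002)
            ~~~~~~~~~~~~~^^^^^^^^^^^^^^^^^^^^^^^^^^^^^^^^^^^^^^^^^^^^^^^^^^^^^^^^^^^^^^^^^^^^^^^^^^^^^
ValueError: Initial guess is outside of provided bounds
```

The arm is probably blocking the top camera here, so I'll grasp the dish first and measure the beaker from another pose.

```bash
python3 - <<'E'
from h import *
for n in('top','scene'):
    c=cams.read_camera(n);W=cloud(c);W[c['z_map']==0]=-1
    for nm,xy,a,b in(('bk',C2,.064,.076),('dish',DISH,.008,.02)):
        P=sel(W,xy,.04,a,b)
        if len(P)>20: print(n,nm,circ(P),P[:,2].mean())
    cv2.imwrite(f'pics/{n}10.png',cv2.resize(c['image'][80:260,220:440] if n=='scene' else c['image'],None,fx=3 if n=='scene' else 1,fy=3 if n=='scene' else 1))
c=cams.read_camera('wrist');cv2.imwrite('pics/w10.png',c['image'])
E
```

```text
scene bk (array([ 0.4777, -0.0432,  0.024 ]), 129) 0.06836391817554041
scene dish (array([ 0.6347, -0.2664,  0.0278]), 114) 0.011483730620859342
```

View pics/scene10.png

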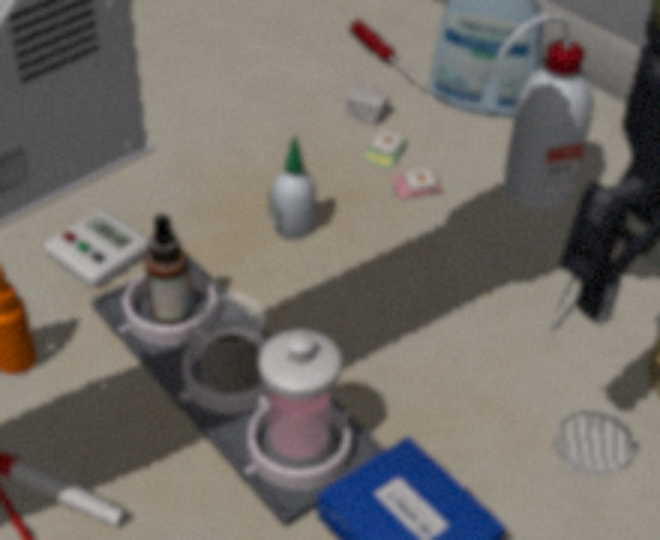

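View pics/w10.png

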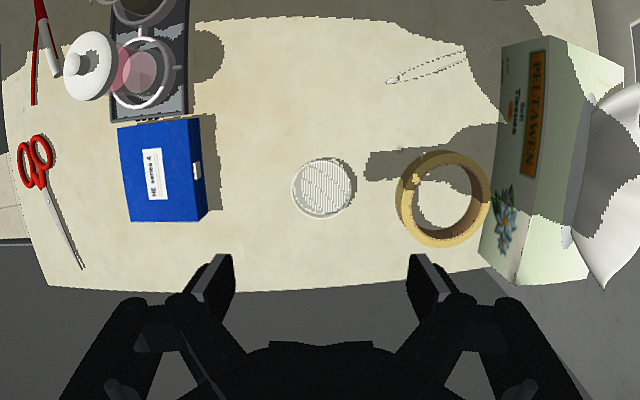

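```bash
python3 - <<'E'
from h import *
c=cams.read_camera('scene');W=cloud(c)
m=(W[...,2]>.006)&(W[...,0]>.675)&(W[...,0]<.8)&(W[...,1]>-.36)&(W[...,1]<-.20)&(W[...,2]<.04)
P=W[m];print(len(P))
for y in np.arange(-.36,-.2,.02):
    k=(P[:,1]>y)&(P[:,1]<=y+.02)
    if k.sum()>2: print(y.round(2),P[k][:,0].min().round(3),P[k][:,2].max().round(3),k.sum())
X=np.array([np.cos(PSI),np.sin(PSI)]);print(DISH+X*.057)
E
```

```text
825
-0.34 0.721 0.027 152
-0.32 0.71 0.027 175
-0.3 0.707 0.027 152
-0.28 0.708 0.027 156
-0.26 0.716 0.027 182
-0.24 0.743 0.025 8
[ 0.692964  -0.2716815]
```

The tape roll leaves about 15 mm of clearance to the +x finger. I'll grasp the dish.

```bash
python3 - <<'E'
from h import *
manip.line_to([*DISH,.03],velocity=.12);st()
manip.line_to([*DISH,-.003],velocity=.04);s=st('down')
if s['wrist_force'][2]<5:
    eoat.close_gripper();st('closed')
    manip.pause(.2);st()
    c=cams.read_camera('wrist');cv2.imwrite('pics/w11.png',c['image'])
    manip.line_to([*DISH,.003],velocity=.03);st('lift')
    manip.line_to([*DISH,.12],velocity=.15);st('lift')
c=cams.read_camera('scene');cv2.imwrite('pics/s11.png',cv2.resize(c['image'][80:260,300:520],None,fx=3,fy=3))
E
```

```text
t38.7 p [ 0.6369 -0.2669  0.031 ] F [0.81 0.14 0.79] op 0.997
down t39.7 p [ 0.6364 -0.2666 -0.0028] F [ 0.33  0.49 -0.62] op 1.000
closed t40.1 p [ 0.6369 -0.2668 -0.002 ] F [ 0.07 -0.47  6.12] op 0.630
 t40.3 p [ 0.6369 -0.2668 -0.0019] F [-0.48  0.51  5.4 ] op 0.632
lift t40.7 p [ 0.6362 -0.2665  0.0031] F [ 0.52  0.48 -0.22] op 0.630
lift t41.6 p [ 0.6355 -0.266   0.119 ] F [-0.77 -0.96 -0.3 ] op 0.632
```

View pics/s11.png

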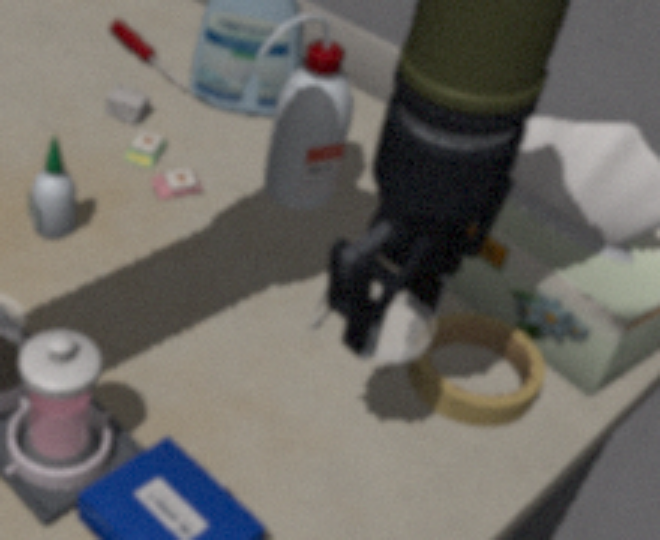

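View pics/w11.png

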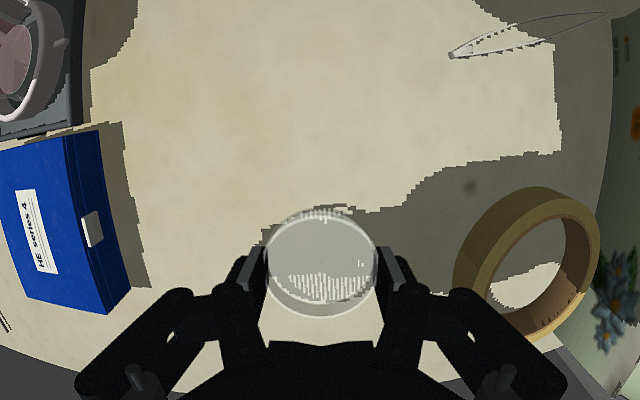

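The dish looks as if it may be tilted about the jaw axis in the scene view (400,335). I'll check with the wrist camera.

```bash
python3 - <<'E'
from h import *
s=manip.sense()
c=cams.read_camera('wrist');cv2.imwrite('pics/w12.png',c['image'])
# depth of dish pixels in tool frame
f=K(c);v,u=np.mgrid[0:400,0:640];dx,dy=u-c['cx'],v-c['cy'];r=np.hypot(dx,dy)+1e-9;th=r/f
z=c['z_map'];P=np.stack([dx/r*np.tan(th)*z,dy/r*np.tan(th)*z,z,np.ones_like(z)],-1)@c['tool_from_camera'].T
P=P[...,:3]
rr=s['tcp_rot'];R=Rot.from_quat([rr[1],rr[2],rr[3],rr[0]]).as_matrix()
Wd=P@R.T+s['eef_pos']
m=(z>0)&(np.hypot(P[...,0],P[...,2])<.036)&(np.abs(P[...,1])<.05)&(np.abs(P[...,2])<.026)
print(m.sum())
Q=P[m]
for a in np.arange(-.036,.037,.006):
    k=(Q[:,0]>a)&(Q[:,0]<=a+.006)
    if k.sum()>3: print('toolx %.3f'%a,'tooly min/med/max',np.percentile(Q[k][:,1],[2,50,98]).round(4),k.sum())
c=cams.read_camera('scene');cv2.imwrite('pics/s12.png',cv2.resize(c['image'][140:240,380:500],None,fx=6,fy=6,interpolation=cv2.INTER_CUBIC))
E
```

```text
9869
toolx -0.036 tooly min/med/max [-0.0126 -0.0057 -0.0028] 20
toolx -0.030 tooly min/med/max [-0.0135 -0.0096 -0.0012] 808
toolx -0.024 tooly min/med/max [-0.0132 -0.0019 -0.0005] 847
toolx -0.018 tooly min/med/max [-0.013  -0.0018 -0.0004] 1096
toolx -0.012 tooly min/med/max [-0.0037 -0.0017 -0.0005] 1118
toolx -0.006 tooly min/med/max [-0.0028 -0.0017 -0.0005] 1070
toolx -0.000 tooly min/med/max [-0.0049 -0.0017 -0.0004] 1043
toolx 0.006 tooly min/med/max [-0.0128 -0.0018 -0.0006] 1136
toolx 0.012 tooly min/med/max [-0.0131 -0.002  -0.0007] 1095
toolx 0.018 tooly min/med/max [-0.0131 -0.0028 -0.0007] 1076
toolx 0.024 tooly min/med/max [-0.0132 -0.0079 -0.0009] 560
```

View pics/w12.png

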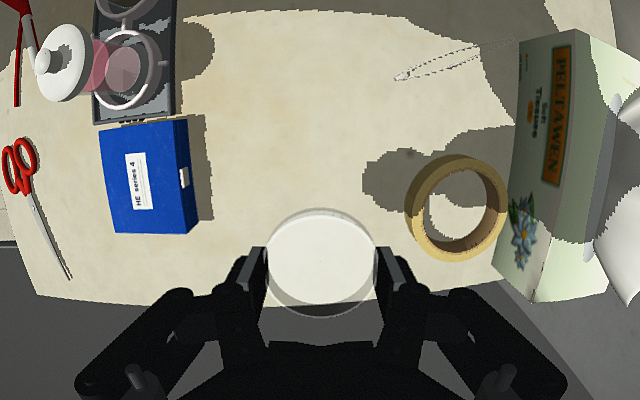

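View pics/s12.png

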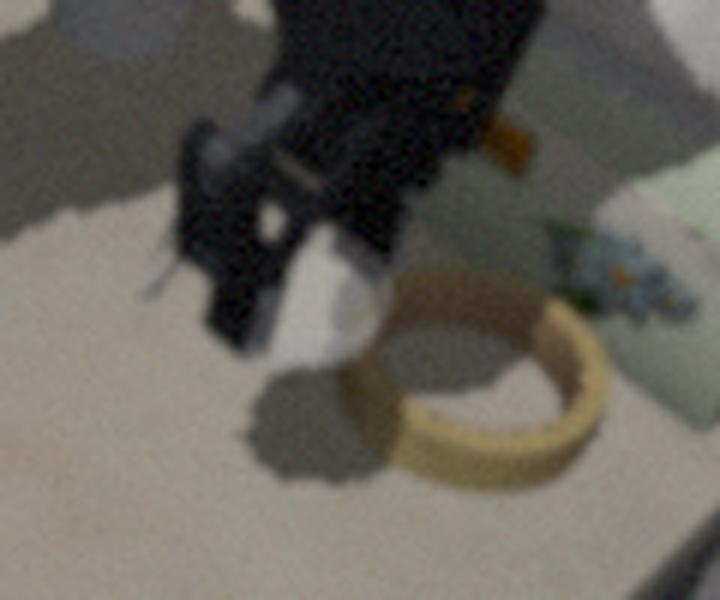

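The wrist depth shows the dish floor level within about 0.2 mm (tool y −1.7 mm throughout), so it isn't tilted. Next I'll fit its centre in the hand and the beaker rim, then place it.

```bash
python3 - <<'E'
from h import *
manip.line_to([*DISH,.18],velocity=.2)
c=cams.read_camera('wrist')
f=K(c);v,u=np.mgrid[0:400,0:640];dx,dy=u-c['cx'],v-c['cy'];r=np.hypot(dx,dy)+1e-9;th=r/f
z=c['z_map'];P=(np.stack([dx/r*np.tan(th)*z,dy/r*np.tan(th)*z,z,np.ones_like(z)],-1)@c['tool_from_camera'].T)[...,:3]
m=(z>0)&(np.hypot(P[...,0],P[...,2])<.034)&(P[...,1]<-.0085)&(P[...,1]>-.0115)&(np.abs(P[...,2])<.025)
Q=P[m];print('dish in hand (toolx,toolz,r):',circ(Q[:,[0,2]]),circ(Q[:,[0,2]],.0275))
manip.line_to([*C2,.18],velocity=.18);st('over')
manip.line_to([*C2,.11],velocity=.12);manip.pause(.2);s=st()
c=cams.read_camera('wrist');cv2.imwrite('pics/w13.png',c['image'])
c=cams.read_camera('scene');cv2.imwrite('pics/s13.png',cv2.resize(c['image'][80:260,220:440],None,fx=3,fy=3))
W=cloud(c);P=sel(W,C2,.04,.064,.076)
if len(P)>20:print('bk scene',circ(P,.0242),len(P))
E
```

```text
dish in hand (toolx,toolz,r): (array([-0.0021, -0.0004,  0.0276]), 596) (array([-0.0021, -0.0004]), 596)
over t44.0 p [ 0.4797 -0.0439  0.18  ] F [ 0.04 -0.05  0.17] op 0.633
 t44.9 p [ 0.4795 -0.043   0.1107] F [-0.19  0.02 -0.16] op 0.634
bk scene (array([ 0.4775, -0.0434]), 102) 102
```

View pics/w13.png

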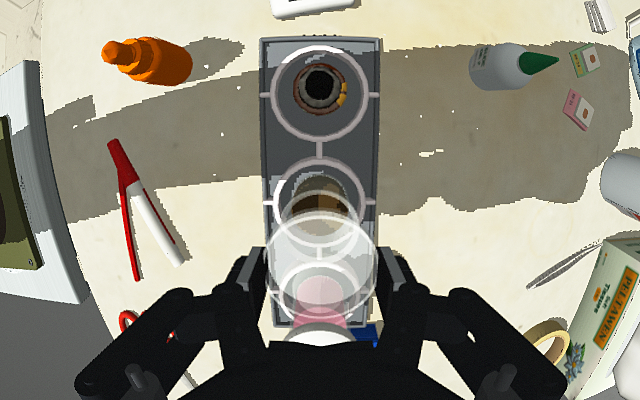

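View pics/s13.png

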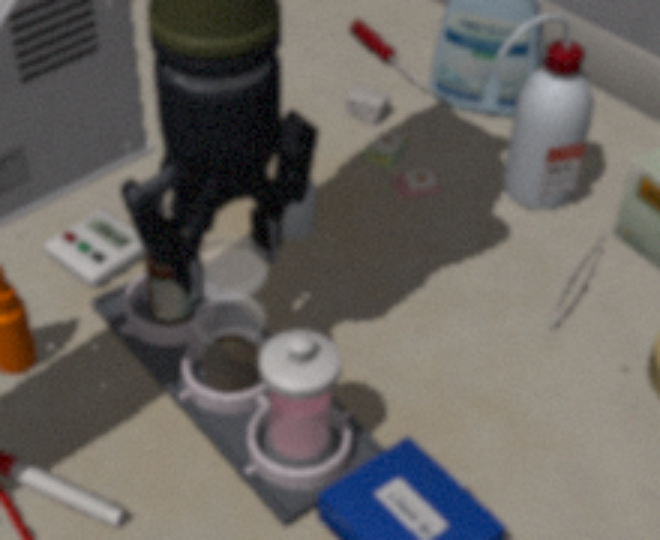

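```bash
python3 - <<'E'
from h import *
s=manip.sense();c=cams.read_camera('wrist')
f=K(c);v,u=np.mgrid[0:400,0:640];dx,dy=u-c['cx'],v-c['cy'];r=np.hypot(dx,dy)+1e-9;th=r/f
z=c['z_map'];P=(np.stack([dx/r*np.tan(th)*z,dy/r*np.tan(th)*z,z,np.ones_like(z)],-1)@c['tool_from_camera'].T)[...,:3]
rr=s['tcp_rot'];R=Rot.from_quat([rr[1],rr[2],rr[3],rr[0]]).as_matrix()
W=P@R.T+s['eef_pos'];W[z==0]=-1
Q=sel(W,C1,.042,.021,.027);print('c1',circ(Q,.035))
Q=sel(W,C2,.042,.021,.027);print('c2',circ(Q,.035))
Q=sel(W,C2,.032,.067,.073);print('bk rim',circ(Q,.025), Q[:,1].min() if len(Q) else 0,Q[:,1].max() if len(Q) else 0)
Q=sel(W,C2,.034,.118,.1225);Q=Q[abs((Q[:,:2]-s['eef_pos'][:2])@[.996,-.091])<.025];print('dish',circ(Q,.0275))
E
```

```text
c1 (array([0.4862, 0.0443]), 1416)
c2 (array([ 0.4785, -0.0425]), 915)
bk rim (array([ 0.4787, -0.042 ]), 348) -0.03889132239699223 -0.015937649708433116
dish (array([ 0.4791, -0.0409]), 922)
```

Calibration bias cancels when I compare the dish and beaker within one camera. The dish sits about 0.5–1.1 mm too far +y, so I'll shift −0.8 mm and set it down.

```bash
python3 - <<'E'
from h import *
T=C2+[-.0002,-.0008]
manip.line_to([*T,.085],velocity=.08)
settle(T,.08,.069,thr=2.0)
c=cams.read_camera('scene');cv2.imwrite('pics/s14.png',cv2.resize(c['image'][80:260,220:440],None,fx=3,fy=3))
E
```

```text
settle z 0.0681 f0 0.48 f 7.46
 t48.7 p [ 0.4788 -0.0438  0.0687] F [-1.59 -0.11  7.95] op 0.632
```

View pics/s14.png

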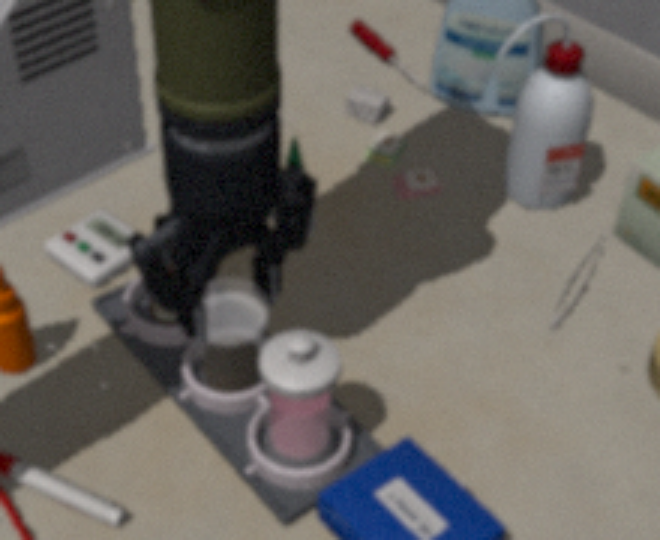

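The dish made contact at the expected height. I'll release it, retreat straight up and out of the way, then verify.

```bash
python3 - <<'E'
from h import *
T=C2+[-.0002,-.0008]
eoat.open_jaws();st('open')
manip.line_to([*T,.20],velocity=.12)
manip.line_to([*T,.30],velocity=.2)
manip.movep([.52,.12,.36],q());st()
for n in('top','scene'):
    c=cams.read_camera(n);W=cloud(c);W[c['z_map']==0]=-1
    Q=sel(W,C2,.045,.079,.088);print(n,'dish',len(Q),circ(Q) if len(Q)>20 else 0, Q[:,2].mean() if len(Q) else 0)
    if len(Q)>20:
        A=np.c_[Q[:,:2]-Q[:,:2].mean(0),np.ones(len(Q))];print('tilt deg',np.degrees(np.linalg.lstsq(A,Q[:,2],rcond=None)[0][:2]).round(2))
    Q=sel(W,C2,.045,.064,.0705);print('bk rim under',len(Q),circ(Q,.0255) if len(Q)>20 else 0)
    Q=sel(W,C3,.04,.093,.108);print('jar',len(Q),cv2.minEnclosingCircle(Q[:,:2].astype(np.float32)) if len(Q) else 0)
    Q=sel(W,C1,.03,.03,.062);print('drop',len(Q),circ(Q,.016) if len(Q)>10 else 0)
    Q=sel(W,(.635,.062),.04,.01,.055);print('oil',circ(Q,.019) if len(Q)>10 else 0)
    cv2.imwrite(f'pics/{n}15.png',cv2.resize(c['image'][80:260,220:440] if n=='scene' else c['image'][95:255,190:430],None,fx=3,fy=3))
E
```

```text
open t49.1 p [ 0.4787 -0.0438  0.068 ] F [-0.57  0.69  0.33] op 1.002
 t51.8 p [0.5193 0.1187 0.3587] F [ 0.06 -0.47 -1.36] op 0.998
top dish 73 (array([ 0.48  , -0.0443,  0.0277]), 73) 0.08378878296472088
tilt deg [-0.47 -0.6 ]
bk rim under 20 0
jar 541 ((0.4723898470401764, -0.12835605442523956), 0.02733764611184597)
drop 48 (array([0.4879, 0.0417]), 48)
oil (array([0.6361, 0.0613]), 173)
scene dish 117 (array([ 0.4777, -0.0436,  0.0277]), 117) 0.0820000214064788
tilt deg [-0.03 -0.17]
bk rim under 18 0
jar 433 ((0.4698498249053955, -0.1276187002658844), 0.028034433722496033)
drop 150 (array([0.4858, 0.0428]), 150)
oil (array([0.6337, 0.0624]), 236)
```

View pics/scene15.png

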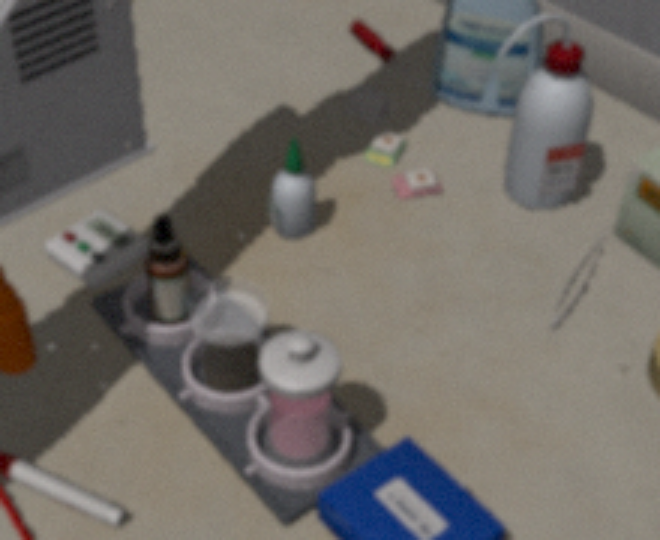

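View pics/top15.png

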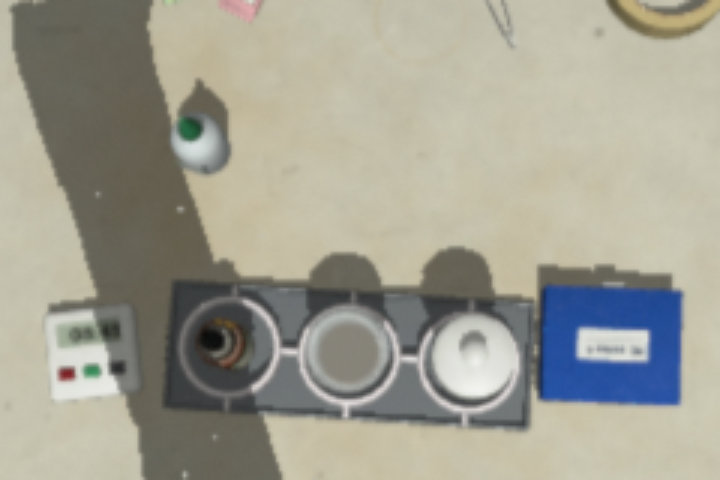

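Both pictures show dropper, covered beaker and jar in a row, all upright. The dish centre agrees with the beaker to within about 0.5 mm in the scene camera, and the oil bottle hasn't moved. I'm handing it in.

```bash
python3 - <<'E'
from h import *
ticket.job_done();st()
E
```

```text
the job is handed in; nothing more can be done
the job is handed in; nothing more can be done
```

The staining row is set out as asked, and I handed the job in at about 52 s of the 115 s allowed. I moved things in this order:
1. **Staining jar:** gripped by its lid and stood in the end cup nearer the slide box (−y).
2. **Dropper bottle:** moved from the middle cup to the other end cup.
3. **Beaker:** gripped by its rim and stood in the middle cup.
4. **Petri dish:** laid open side up over the beaker's mouth.

I lowered each piece slowly until the wrist force showed contact. The jar, dropper bottle and beaker touched down at the height expected for the cup floor, and the dish at the height of the beaker rim.

**Last checks:**
- **Jar and dropper bottle:** both stand upright, within about 1 mm of their cup centres once the offset between cameras is allowed for.
- **Dish:** its centre is within 0.5 mm of the beaker's in the scene camera, with a tilt of 0.2° in that camera and about 0.8° in the top camera.
- **Oil bottle:** it has not moved.

**Where checks disagreed or failed:**
- **Camera offsets:** the top and scene cameras differ by about 2.5 mm in x, so I averaged them. The wrist camera read 0.5–2 mm off in y, so I compared dish and beaker within one camera.
- **Beaker rim:** my attempt to see the rim under the dish at the end found too few points, so the centring figure uses the beaker position measured just before the dish went on.

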